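Dip the grinder's sump and hold the gauge up for reading

TASK

Take the gauge rod, the stick with the round collar, from the wooden rest and push it down the grinder's sloping dip tube until the collar stops against the tube's mouth, then draw it right out again. Hold it level and still for reading, with its tip about a hand's width (10 cm) above the middle of the white tile, and finish while still holding it there in the gripper. Leave the other stick and the other things on the bench where they are.

Things in the scene. Friction and masses are not known exactly. Their poses are not given: they have to be found in the camera images.
- gauge: gauge rod, loose, about 0.12 kg: flat wooden handle 100 mm long, 14 mm thick (the width to grip), 26 mm high; 12 mm neck, 10 mm long; steel collar; steel rod of 8 mm diameter, 120 mm long. Origin at the handle's centre, on the rod's axis; x to the tip, y across the handle's thickness, z up as it lies level in either lane of the rest, its axis 50 mm above the bench
- gauge_tip (a point): centre of the gauge rod's tip, 188 mm from the handle's centre; four dark marks ring the rod near it
- gauge_collar (a point): centre of the collar's face that looks to the tip and meets the tube's mouth, 68 mm from the handle's centre; the collar is a steel disc 32 mm across and 8 mm thick
- rest: fixed wooden rest: board 215 x 170 x 12 mm, two lanes at y = -50 and +50 mm, each with a slotted post under the handle's tail (x = -48 to -34 mm, 50 mm high) and a notched one under the rod (x = 118 to 132 mm, 61 mm high). Sticks lift straight up out of it. Origin at bench level, midway between the two handles' centres; x the way the tips point
- dip_tube: dip tube of the sump: fixed straight brass tube, bore 16 mm, outside 26 mm, sloping down into the sump at 35 degrees below level, clear inside for more than the rod's 120 mm. Origin at the mouth's centre, 150 mm above the bench; z axis out of the mouth along the bore: the gauge goes in along -z and is home with its collar's face at z = 0
- grinder: fixed wet grinder in a row: grey sump box 180 x 170 x 130 mm high, two wheels with a splash board (215 mm high), green motor. Origin on the bench below the tube's mouth; x level, the way the gauge goes in; the sump begins at x = 45 mm, the wheels at 225 mm, the motor ends at 560 mm; 200 mm wide
- tile_top (a point): middle of the top of the white tile, 100 mm square in a brown wooden frame 124 mm square, 8 mm above the bench; fixed
- holder: the other stick in the rest: same wooden handle as the gauge, 8 mm steel rod, but no collar and shorter; a brass cup of 12 mm at its end. Origin at its handle's centre, x axis to its end. To be left alone
- stone_tub: loose clear plastic tub of stones, 110 x 150 x 55 mm high; origin under its centre. To be left alone
- rough: loose pale rough stone, 44 mm across, 24 mm high; origin under its centre. To be left alone
- jar: loose glass jar with steel lid, 64 mm across, 90 mm high; origin under its centre. To be left alone
- brush: loose hand brush lying on the bench. To be left alone

How it is judged:
By the outcome, as a careful person would: the job done as asked, in the order asked, and still so for the second after the job is handed in, while the arm keeps its last pose, push and grip.
It also fails if it takes over 56 s, if anything falls off the work surface, if the arm or the gripper's body presses on something with over 40 N, if the wrist force passes 120 N, or if a joint passes its speed limit or range.

ROBOT

A 6-joint arm with a two-finger parallel gripper is mounted at the origin on the work surface. World frame = base frame: x ahead of the robot, y to its left, z up, the work surface at z = 0. Lengths are in m, angles in rad, forces in N, time in s.
With the tool pointing down it reaches from about 0.225 to 0.725 m from the base axis. Payload 3.1 kg.
Tool frame: the origin (TCP) lies at the very end of the fingers, on their centre line; the grasp point (between the pads) lies 19 mm behind it; z points along the fingers, y is the line along which they close (so a half turn about z gives the same grasp; the last joint's range is limited). The gripper opens to 85 mm and grips with 20 to 120 N. Pads are 22 mm wide; open, the fingers measure 114 mm over their backs; the gripper's body (76 mm by 85 mm) begins 54 mm behind the grasp point. The pads swing forward as they close: fully open they stand 13 mm farther back than shut.
Start: joints at [-1.331, 0.048, 0.099, 1.622, 0, 1.443], TCP at [0.189, -0.49, 0.198] pointing down, gripper open.
Joint ranges: [-2.91, 2.91], [-0.99, 1.94], [-1.21, 1.42], [-2.12, 2.29], [-1.49, 1.47], [-3.14, 3.14]. Speed limits (rad/s): [2.79, 2.79, 3.14, 3.14, 3.14, 3.14].

INTERFACE

Orientations are given as [roll, pitch, yaw] about the fixed x, y, z axes, in that order (R = Rz(yaw) Ry(pitch) Rx(roll)).
In Python, from rig import status, optics, ticket gives the robot as it stands. The module is installed in compiled form; this text tells all that it offers.
- The arm moves only by the tool servo_tool, never from a script. Its argument "plan" is a list of rows, each an object with "grip": the opening, from 0 (shut) to 1 (fully open); "linear": the shift along the tool's x, y, z normalised to -1 to 1, where 1 is 30 mm, a list of three; "twist": the turn about the tool's z normalised to -1 to 1, where 1 is 4 degrees. In form: [{"grip": grip, "linear": [tx, ty, tz], "twist": twist}, ...]. A call has 1 to 12 rows; each row shifts and turns the commanded pose from where the row before left it, along the tool's axes as they then stand; what a row does not reach is not made up. A row lasts 1/10 s, in which the tool goes at most 50 mm and 8.59 degrees, less where a joint would pass 70% of its speed; a pose out of reach is approached as far as the arm can. A call with a number of a shift or a turn outside -1 to 1 is refused whole. A call with a gripper value outside its range is refused whole. The fingers move at their own pace and stop on an object; "force" is the grip in N (left out, the last holds). Time passes only in rows, so rows that do not move let the fingers close. It gives the time, the measured TCP pose, the force and the opening at its end, in the units of the state.
- status.read_state(): the state, without advancing time (a new reading comes with each control period).
- optics.camera(name): name is "side" or "top"; returns (picture, depth): 384x512x3 uint8, red, green, blue; 384x512 float32, m along the optical axis (not along the pixel's ray), 0 where there is no reading.
- optics.camera_model(name): a dict with "fovy" (degrees; the focal length in pixels is half the picture's height over the tangent of half this angle, whatever the lens; pixels are square), "cx", "cy" (the principal point, pixels), "xyz" and "attitude" of the camera in the world. Camera axes: x right, y down, z forward; pixel columns grow to the right and rows downward; lengths in m; the calibration is good to about 2 mm. A picture is of the moment at which its call begins. camera_model takes no time and is no camera call.
- ticket.job_done(): hands the job in, once; it reports no verdict.
The state is a dict: "time": time; "joints": joint angles; "dq": joint speeds; "effort": joint torques, N m; "eef_pos": TCP position; "tool_rot": TCP orientation; "force": force on the tool from outside, world axes, zero at the start; "torque": the same for the moment, N m; "grip_width": opening from 0.0 (shut) to 1.0 (fully open).
Only numpy, scipy, OpenCV 4.12 (cv2) and the standard library are available. Lean on these libraries where they do the work, as an engineer would, in place of code of your own. Each camera call takes 0.05 s, during which the arm holds its last target. There are 200 camera calls.

## Working session

There is one attempt and no reset: what is moved stays moved. The work goes in short steps, Python scripts to look and compute and a tool call to move; the robot and the scene stay as the last step left them, time stands still between calls to the robot, and variables do not carry over. Pictures are saved under pics/ and viewed, on a budget of 10 in all, crops included, one or two more only if the job needs it, and the job is handed in when it is done.

Besides the shell and the picture viewer there is one more tool, called as name([rows], argument=value, ...), one row to a line, values as JSON. servo_tool: Moves the arm, as the interface text tells. Its arguments: {"type":"object","properties":{"plan":{"type":"array"},"force":{"type":"number"}},"required":["plan"]}

```bash
mkdir -p pics; python3 - <<'E'
from rig import status, optics
import cv2,numpy as np
print(status.read_state())
for n in("top","side"):
    p,d=optics.camera(n);print(n,optics.camera_model(n))
    np.savez(f"pics/{n}0.npz",p=p,d=d)
    cv2.imwrite(f"pics/{n}0.png",cv2.resize(p[:,:,::-1],(800,600),interpolation=cv2.INTER_CUBIC))
E
```

```text
{'time': 0.0, 'joints': array([-1.33079376e+00,  4.87984605e-02,  9.76120420e-02,  1.62199961e+00,
        2.71407603e-05,  1.44298581e+00]), 'dq': array([ 7.32221879e-05,  1.14438671e-03, -6.69743454e-04, -2.16821665e-04,
        3.95699040e-04, -1.44876541e-03]), 'effort': array([ 1.38132032e-04, -3.38788319e+01,  3.20012677e+01,  2.04295322e-02,
       -4.31090632e-05, -4.31323542e-06]), 'eef_pos': array([ 0.18860598, -0.48922203,  0.19699956]), 'tool_rot': array([-3.13922591e+00, -3.31516743e-04,  3.67812662e-01]), 'force': array([-0.5541795 , -0.42903007,  0.53087424]), 'torque': array([-0.01033723,  0.04779816,  0.0119497 ]), 'grip_width': 1.0025020098634203}
top {'fovy': 48.408675274980126, 'cx': 250.57016421303757, 'cy': 186.69488597195019, 'xyz': array([ 0.42236405, -0.05783913,  1.30246755]), 'attitude': array([-3.03500939,  0.00359583, -1.54839209])}
side {'fovy': 43.1928698881157, 'cx': 254.86622378248506, 'cy': 195.76411407088997, 'xyz': array([0.31960836, 0.94563127, 0.94332584]), 'attitude': array([-2.25133275,  0.00452479, -2.91360099])}
```

View pics/top0.png

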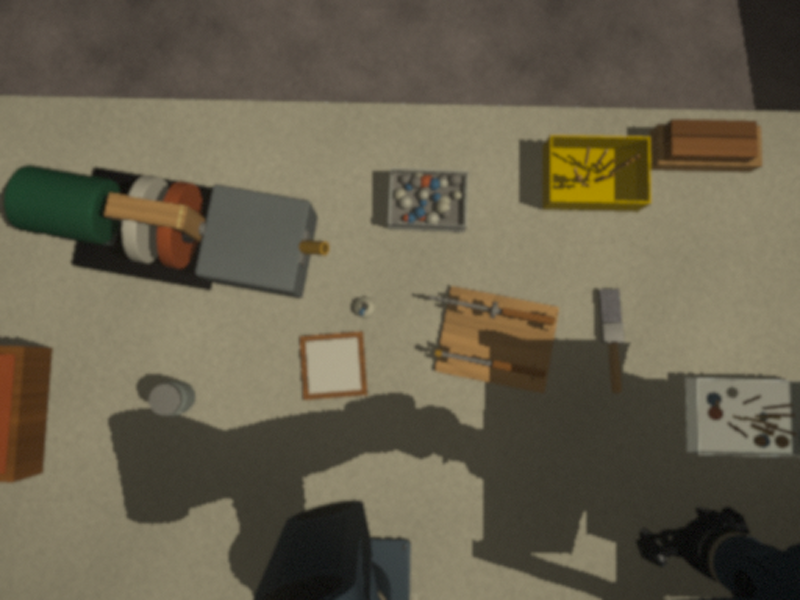

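View pics/side0.png

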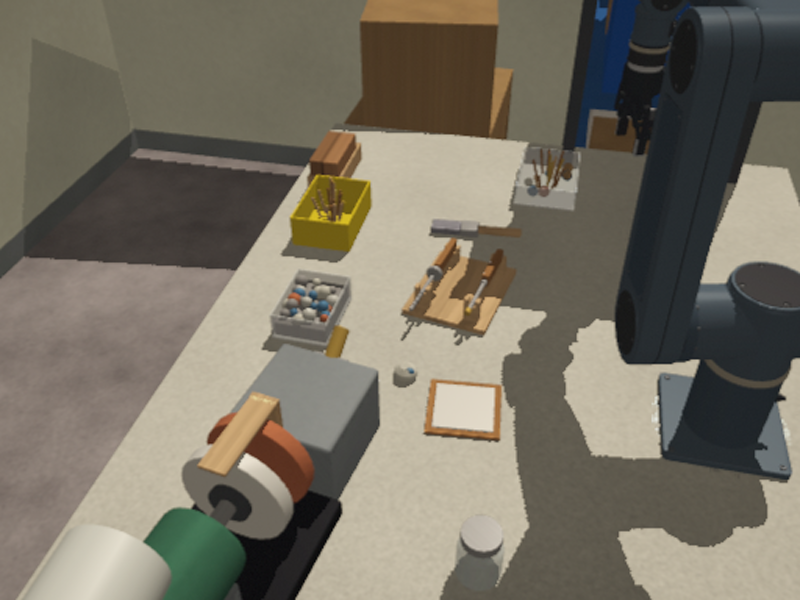

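The top picture shows the gauge, with its collar at about (495,309), in the far lane. Its tip points to +y (image left). The tube mouth is at about (325,248) and the tile at (334,365). The tool can't tilt, so I'll have to pivot the gauge in the grasp. Next I'll measure.

```bash
cat > h.py <<'E'
import numpy as np,cv2
from scipy.spatial.transform import Rotation as R
from rig import optics
def model(n):
    m=optics.camera_model(n); f=192/np.tan(np.radians(m["fovy"])/2)
    return m,f,R.from_euler('xyz',m["attitude"]).as_matrix()
def cloud(n,d):
    m,f,M=model(n); v,u=np.mgrid[:384,:512]
    c=np.stack([(u-m["cx"])/f*d,(v-m["cy"])/f*d,d],-1)
    w=c@M.T+m["xyz"]; w[d==0]=np.nan; return w
def ray(n,u,v,z):   # pixel -> world at height z
    m,f,M=model(n); r=M@np.array([(u-m["cx"])/f,(v-m["cy"])/f,1]); return m["xyz"]+r*(z-m["xyz"][2])/r[2]
def proj(n,P):
    m,f,M=model(n); c=(np.atleast_2d(P)-m["xyz"])@M; return np.c_[c[:,0]/c[:,2]*f+m["cx"],c[:,1]/c[:,2]*f+m["cy"]]
E
python3 - <<'E'
from h import *
t=np.load("pics/top0.npz");s=np.load("pics/side0.npz")
wt=cloud("top",t["d"]);ws=cloud("side",s["d"])
np.set_printoptions(precision=4,suppress=True)
print("bench",np.nanmedian(wt[75:90,150:220,2]),np.nanmedian(wt[250:255,150:180,2]))
for nm,u,v,z in [("tile c",334,365,.008),("tile tl",303,335,.008),("tile tr",363,333,.008),("tile br",366,394,.008),("tile bl",304,398,.008),
 ("mouth",326,248,.150),("sump c",312,204,.13),("sump d",300,296,.13),("sump a",216,186,.13),("sump b",196,277,.13),
 ("rest",448,288,.012),("rest",556,306,.012),("rest",546,389,.012),("rest",434,372,.012)]:
    print(nm,ray("top",u*.64,v*.64,z),wt[int(v*.64),int(u*.64)])
a=cv2.resize(t["p"][170:260,255:365,::-1],None,fx=7,fy=6.6,interpolation=cv2.INTER_CUBIC)[:594]
cv2.imwrite("pics/restcrop.png",a)
a=t["p"][95:205,110:220,::-1];b=s["p"][200:310,155:265,::-1]
cv2.imwrite("pics/tube.png",cv2.resize(np.hstack([a,b]),(800,400),interpolation=cv2.INTER_CUBIC))
E
```

```text
bench -0.0014809877949835126 -0.001514463555815082
tile c [0.4162 0.0576 0.008 ] [0.4179 0.0603 0.0042]
tile tl [0.4726 0.1195 0.008 ] [0.4739 0.123  0.0033]
tile tr [0.479  0.0034 0.008 ] [0.4797 0.0047 0.0012]
tile br [ 0.3622 -0.0055  0.008 ] [ 0.3627 -0.0048  0.0073]
tile bl [0.352  0.1132 0.008 ] [ 0.3536  0.1161 -0.0007]
mouth [0.6199 0.0654 0.15  ] [0.6239 0.0685 0.1381]
sump c [0.7026 0.0953 0.13  ] [0.735  0.1141 0.0021]
sump d [0.5365 0.1106 0.13  ] [0.5482 0.126  0.0234]
sump a [0.7319 0.2692 0.13  ] [0.7326 0.2704 0.1278]
sump b [0.5663 0.2963 0.13  ] [0.5793 0.3276 0.0308]
rest [ 0.57   -0.1598  0.012 ] [ 0.5725 -0.1587 -0.0022]
rest [ 0.5395 -0.3695  0.012 ] [ 0.5436 -0.3712 -0.0058]
rest [ 0.3797 -0.3498  0.012 ] [ 0.382  -0.3515 -0.0015]
rest [ 0.4071 -0.1351  0.012 ] [ 0.4072 -0.1336 -0.0018]
```

View pics/restcrop.png

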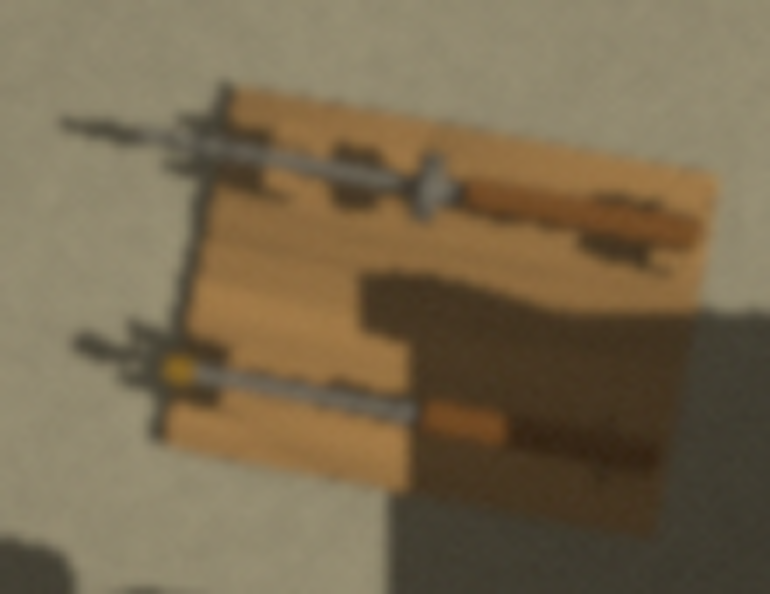

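View pics/tube.png

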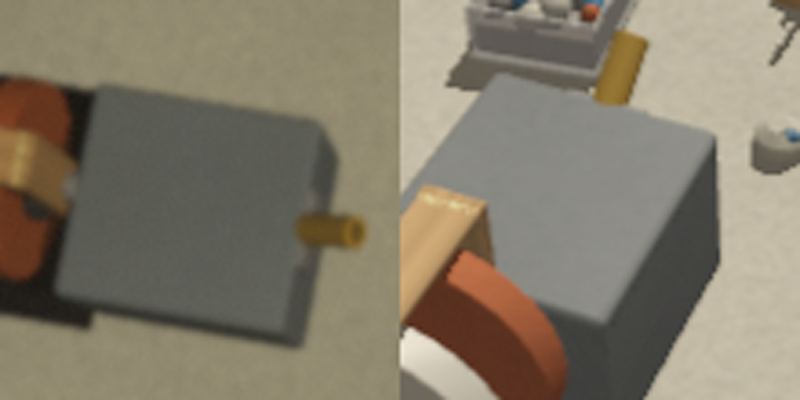

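Crop findings:
- **Rest:** collar at (433,187), handle tail end at (697,232), tip at about (62,122).
- **Tube, top view:** mouth at (356,231). Sump corners at (318,122), (282,333), (100,86) and (58,296).
- **Tube, side view:** sump corners at (490,75), (716,130) and (605,322).

Next I'll fit the poses.

```bash
python3 - <<'E'
from h import *
from scipy.optimize import least_squares
np.set_printoptions(precision=4,suppress=True)
q=lambda x,y,ox,oy,sx,sy:np.array([ox+(x+.5)/sx-.5,oy+(y+.5)/sy-.5])
c=lambda x,y:q(x,y,255,170,7,6.6); t=lambda x,y:q(x,y,110,95,400/110,400/110); s=lambda x,y:q(x-400,y,155,200,400/110,400/110)
def fit(obs,x0):
    def f(p,full=False):
        C,S=np.cos(p[2]),np.sin(p[2]); r=[]
        for n,P,px in obs:
            r.append(proj(n,[p[0]+C*P[0]-S*P[1],p[1]+S*P[0]+C*P[1],P[2]])[0]-px)
        return np.array(r) if full else np.ravel(r)
    o=least_squares(f,x0,loss="soft_l1"); print(o.x,np.degrees(o.x[2])); print(f(o.x,True).T); return o.x
z=.13
print("grinder")
# grinder x ~ +y world; its y axis left of that = -x world
G=fit([("top",(45,-85),t(318,122)),("top",(45,85),t(282,333)),("top",(225,-85),t(100,86)),("top",(225,85),t(58,296)),("side",(45,-85),s(490,75)),("side",(45,85),s(716,130)),("side",(225,85),s(605,322))] and
 [(n,(a/1e3,b/1e3,z),p) for n,a,b,p in [("top",45,-85,t(318,122)),("top",45,85,t(282,333)),("top",225,-85,t(100,86)),("top",225,85,t(58,296)),("side",45,-85,s(490,75)),("side",45,85,s(716,130)),("side",225,85,s(605,322))]],[.62,.07,1.6])
print("mouth",ray("top",*t(356,231),.15), "proj of G mouth", proj("top",[G[0],G[1],.15])[0],t(356,231))
print("gauge")
g=fit([("top",(.064,0,.066),c(433,170)),("top",(-.05,0,.063),c(697,228)),("top",(.188,0,.05),c(62,122)),("top",(.058,0,.063),c(462,192)),("top",(.125,0,.054),c(215,147))],[.5,-.3,1.6])
d=np.load("pics/top0.npz")["d"];w=cloud("top",d)
m=(w[...,2]>.115)&(w[...,2]<.14)&(w[...,0]>.5)&(w[...,1]>.08)&(w[...,1]<.3);P=w[m][:,:2].astype(np.float32);print(cv2.minAreaRect(P),np.median(w[m][:,2]))
E
```

```text
grinder
[0.6237 0.0664 1.4381] 82.39556375895934
[[ 1.1436  0.7473 -1.9801 -1.6423  0.3713  0.8716  0.329 ]
 [-1.6032 -0.0756 -1.3312  0.1459 -1.3774 -0.2222  1.2348]]
mouth [0.6214 0.0685 0.15  ] proj of G mouth [208.3307 157.3381] [207.5375 158.1625]
gauge
[ 0.5198 -0.3021  1.3904] 79.6643381357367
[[-1.0418 -0.2985  9.7912 -3.3088  9.0586]
 [ 0.7416 -0.0884  0.0407 -2.0912  0.4056]]
((0.6404590010643005, 0.1910402476787567), (0.21366363763809204, 0.170569509267807), 81.27921295166016) 0.12830083284902705
```

```bash
python3 - <<'E'
from h import *
np.set_printoptions(precision=4,suppress=True)
t=np.load("pics/top0.npz");p=t["p"].astype(int)
# axis from bright steel rod / wooden handle centre lines
c=lambda x,y:(255+(x+.5)/7-.5,170+(y+.5)/6.6-.5)
pts=[(c(697,231),.063,-.050),(c(465,194),.063,.05),(c(433,187),.056,.064),(c(400,183),.054,None),(c(230,150),.054,None),(c(140,134),.054,.186)]
W=[ray("top",*a,z) for a,z,_ in pts];W=np.array(W)
for w,(a,z,x) in zip(W,pts): print(w,x)
l=cv2.fitLine(W[:,:2].astype(np.float32),cv2.DIST_HUBER,0,.01,.01).ravel();d=l[:2]*np.sign(l[1])
print("dir",d,np.degrees(np.arctan2(d[1],d[0])))
for w,(a,z,x) in zip(W,pts):
    s=(w[:2]-l[2:])@d; off=np.cross(d,w[:2]-l[2:]); print(round(off*1e3,1), None if x is None else l[2:]+d*(s-x))
# rest board edges
print(np.degrees(np.arctan2(*(ray("top",448*.64,288*.64,.012)-ray("top",556*.64,306*.64,.012))[[1,0]])),np.degrees(np.arctan2(*(ray("top",434*.64,372*.64,.012)-ray("top",546*.64,389*.64,.012))[[1,0]])))
E
```

```text
[ 0.5093 -0.3522  0.063 ] -0.05
[ 0.5235 -0.256   0.063 ] 0.05
[ 0.5268 -0.2437  0.056 ] 0.064
[ 0.5285 -0.2302  0.054 ] None
[ 0.5416 -0.1589  0.054 ] None
[ 0.548 -0.121  0.054] 0.186
dir [0.1671 0.9859] 80.37927
-0.9 [ 0.5168 -0.3027]
1.2 [ 0.5163 -0.3055]
-0.1 [ 0.5161 -0.3068]
0.6 None
-0.5 None
-0.4 [ 0.5165 -0.3044]
81.72326552571002 82.70515759742187<stdin>:12: DeprecationWarning: Arrays of 2-dimensional vectors are deprecated. Use arrays of 3-dimensional vectors instead. (deprecated in NumPy 2.0)
```

```bash
cat >> h.py <<'E'
def go(x,y,z,yaw):
    "units to go from the measured pose: twist first, then linear in the turned frame"
    from rig import status
    s=status.read_state(); r=s["tool_rot"]; dy=(np.degrees(yaw*np.pi/180-r[2])+180)%360-180
    T=R.from_euler('xyz',[r[0],r[1],np.radians(yaw)]).as_matrix()
    print("t%.2f"%s["time"],"pos",s["eef_pos"].round(4),"rpy",np.degrees(r).round(2),"F",s["force"].round(1),"grip",round(s["grip_width"],3))
    print("twist",round(-dy/4,2),"lin",(T.T@(np.array([x,y,z])-s["eef_pos"])/.03).round(2))
E
python3 -c "
from h import *
go(.5203,-.2853,.11,80.8)"
```

```text
t0.10 pos [ 0.1886 -0.4893  0.1971] rpy [-1.7988e+02 -2.0000e-02  2.1070e+01] F [-0.7 -0.1 -0.3] grip 1.003
twist -14.93 lin [8.48 9.83 2.88]
```

servo_tool([
  {"grip":1,"linear":[0,0,0],"twist":-1},
  {"grip":1,"linear":[0,0,0],"twist":-1},
  {"grip":1,"linear":[0,0,0],"twist":-1},
  {"grip":1,"linear":[0,0,0],"twist":-1},
  {"grip":1,"linear":[0,0,0],"twist":-1},
  {"grip":1,"linear":[0,0,0],"twist":-1},
  {"grip":1,"linear":[0,0,0],"twist":-1},
  {"grip":1,"linear":[0,0,0],"twist":-1},
  {"grip":1,"linear":[0,0,0],"twist":-1},
  {"grip":1,"linear":[0,0,0],"twist":-1},
  {"grip":1,"linear":[0,0,0],"twist":-1},
  {"grip":1,"linear":[0,0,0],"twist":-1},
])

```text
time: 1.3
eef_pos: [0.1887, -0.4895, 0.1975]
tool_rot: [-3.141, -0.001, 1.208]
force: [0.3, -0.8, -0.7]
grip_width: 0.999
```

servo_tool([
  {"grip":1,"linear":[0,0,0],"twist":-1},
  {"grip":1,"linear":[0,0,0],"twist":-1},
  {"grip":1,"linear":[0,0,0],"twist":-0.93},
  {"grip":1,"linear":[0.8,0.95,0],"twist":0},
  {"grip":1,"linear":[0.8,0.95,0],"twist":0},
  {"grip":1,"linear":[0.8,0.95,0],"twist":0},
  {"grip":1,"linear":[0.8,0.95,0],"twist":0},
  {"grip":1,"linear":[0.8,0.95,0],"twist":0},
  {"grip":1,"linear":[0.8,0.95,0],"twist":0},
  {"grip":1,"linear":[0.8,0.95,0],"twist":0},
  {"grip":1,"linear":[0.8,0.95,0],"twist":0},
  {"grip":1,"linear":[0.8,0.95,0],"twist":0},
])

```text
time: 2.5
eef_pos: [0.4775, -0.3165, 0.1975]
tool_rot: [-3.141, -0.001, 1.41]
force: [0.5, -1.3, -0.1]
grip_width: 1.006
```

```bash
python3 -c "
from h import *
go(.5203,-.2853,.12,80.8)"
```

```text
t2.50 pos [ 0.4775 -0.3165  0.1975] rpy [-1.7994e+02 -3.0000e-02  8.0800e+01] F [ 0.5 -1.3 -0.1] grip 1.006
twist -0.0 lin [1.25 1.25 2.58]
```

servo_tool([
  {"grip":1,"linear":[0.63,0.63,0.5],"twist":0},
  {"grip":1,"linear":[0.62,0.62,0.8],"twist":0},
  {"grip":1,"linear":[0,0,0.8],"twist":0},
  {"grip":1,"linear":[0,0,0.5],"twist":0},
  {"grip":1,"linear":[0,0,0],"twist":0},
])

```text
time: 3.0
eef_pos: [0.5173, -0.2853, 0.1164]
tool_rot: [-3.135, -0.003, 1.41]
force: [0.1, -0.1, 0.2]
grip_width: 0.998
```

```bash
python3 - <<'E'
from h import *
go(.5203,-.2853,.031,80.8)
a,_=optics.camera("top");b,_=optics.camera("side")
a=a[160:270,255:375,::-1];b=b[140:222,240:345,::-1]
cv2.imwrite("pics/g1.png",np.vstack([cv2.resize(a,(640,300*1),interpolation=cv2.INTER_CUBIC) if 0 else cv2.resize(a,None,fx=2.7,fy=2.7,interpolation=cv2.INTER_CUBIC)[:,:324],cv2.resize(b,(324,253),interpolation=cv2.INTER_CUBIC)]))
E
```

```text
t3.00 pos [ 0.5173 -0.2853  0.1164] rpy [-1.7963e+02 -1.7000e-01  8.0790e+01] F [ 0.1 -0.1  0.2] grip 0.998
twist -0.0 lin [0.01 0.12 2.85]
```

View pics/g1.png

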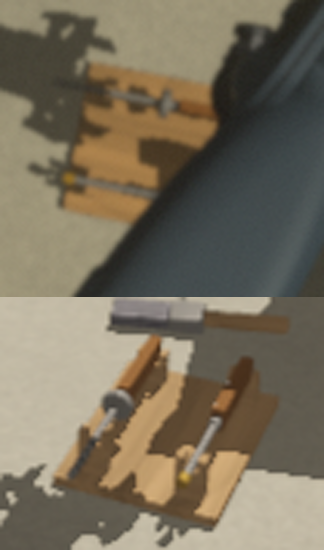

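```bash
python3 - <<'E'
from h import *
print(proj("side",[[.5173,-.2853,.1164],[.5203,-.2853,.05],[.189,-.489,.197],[.65,.068,.15]]))
a,d=optics.camera("side");b,_=optics.camera("top")
cv2.imwrite("pics/s2.png",cv2.resize(a[:,:,::-1],(640,480)))
print(d[150:200:10,280:330:10])
E
```

```text
[[284.02535851 150.0337194 ]
 [282.38675731 167.53731576]
 [398.91461135 106.37140279]
 [207.28281956 208.51168384]]
[[1.6896368 1.6920483 1.6897942 1.6936339 1.6803416]
 [1.6444529 1.5699948 1.6466138 1.6434543 1.5362419]
 [1.5030957 1.5789801 1.5784264 1.5780834 1.5443237]
 [1.5392292 1.534751  1.5385778 1.4711937 1.5402528]
 [1.5005171 1.5012751 1.4269606 1.5008008 1.499397 ]]
```

View pics/s2.png

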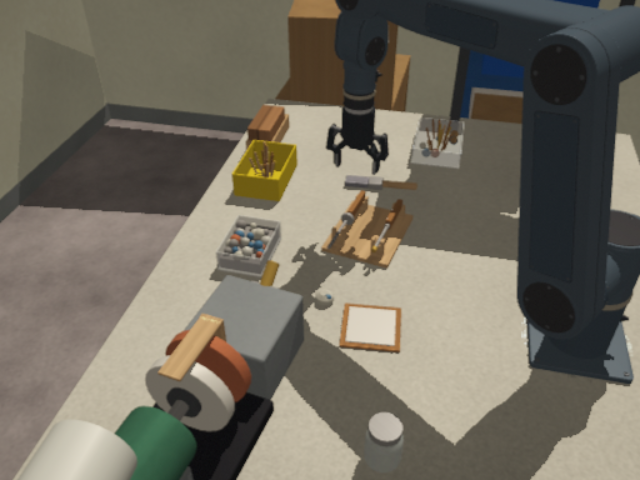

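```bash
python3 - <<'E'
from h import *
np.set_printoptions(precision=3,suppress=True)
go(.5203,-.2853,.031,80.8)
a,d=optics.camera("side");w=cloud("side",d)
for u,v in [(268,129),(269,124),(302,135),(301,128),(287,80),(287,110)]: print(u,v,w[v-1:v+2,u-1:u+2].reshape(-1,3)[[0,4,8]])
m=(w[...,2]>.08)&(w[...,2]<.3)&(abs(w[...,0]-.52)<.12)&(abs(w[...,1]+.285)<.12)
P=w[m];print(len(P))
for z in np.arange(.08,.3,.02):
    Q=P[abs(P[:,2]-z)<.01]; 
    if len(Q): print(z,len(Q),Q.min(0),Q.max(0))
E
```

```text
t3.20 pos [ 0.52  -0.288  0.122] rpy [179.86   0.07  80.73] F [ 0.5 -0.   1.2] grip 1.001
twist -0.02 lin [ 0.09 -0.01  3.03]
268 129 [[ 0.573 -0.293  0.182]
 [ 0.568 -0.286  0.184]
 [ 0.566 -0.288  0.18 ]]
269 124 [[ 0.569 -0.285  0.205]
 [ 0.565 -0.284  0.202]
 [ 0.563 -0.289  0.197]]
302 135 [[ 0.467 -0.271  0.189]
 [ 0.498 -0.564  0.004]
 [ 0.494 -0.561  0.002]]
301 128 [[ 0.471 -0.271  0.212]
 [ 0.469 -0.278  0.205]
 [ 0.465 -0.275  0.204]]
287 80 [[ 0.516 -0.26   0.363]
 [ 0.512 -0.256  0.362]
 [ 0.51  -0.259  0.358]]
287 110 [[ 0.515 -0.276  0.263]
 [ 0.511 -0.268  0.265]
 [ 0.507 -0.267  0.262]]
1046
0.16000000000000003 2 [ 0.473 -0.294  0.169] [ 0.57  -0.279  0.17 ]
0.18000000000000002 57 [ 0.465 -0.311  0.171] [ 0.576 -0.266  0.19 ]
0.2 74 [ 0.463 -0.312  0.19 ] [ 0.577 -0.266  0.209]
0.22000000000000003 161 [ 0.444 -0.311  0.211] [ 0.595 -0.262  0.23 ]
0.24000000000000005 238 [ 0.448 -0.31   0.23 ] [ 0.594 -0.262  0.25 ]
0.26000000000000006 292 [ 0.449 -0.313  0.25 ] [ 0.591 -0.262  0.27 ]
0.28 139 [ 0.453 -0.312  0.27 ] [ 0.585 -0.252  0.29 ]
```

```bash
python3 - <<'E'
from h import *
np.set_printoptions(precision=3,suppress=True)
s=np.load("pics/side0.npz");w=cloud("side",s["d"])
m=(w[...,2]>.12)&(abs(w[...,0]-.189)<.12)&(abs(w[...,1]+.489)<.12)&(w[...,2]<.4);P=w[m]
for z in np.arange(.15,.4,.02):
    Q=P[abs(P[:,2]-z)<.01]
    if len(Q): print(z.round(2),len(Q),Q.min(0),Q.max(0))
s=np.load("pics/top0.npz");w=cloud("top",s["d"])
m=(w[...,2]>.12)&(abs(w[...,0]-.189)<.15)&(abs(w[...,1]+.489)<.15)&(w[...,2]<.5);P=w[m]
for z in np.arange(.15,.5,.02):
    Q=P[abs(P[:,2]-z)<.01]
    if len(Q): print(z.round(2),len(Q),Q.min(0),Q.max(0))
from rig import status
print(status.read_state()["joints"])
E
```

```text
0.25 58 [ 0.161 -0.539  0.242] [ 0.217 -0.439  0.259]
0.27 99 [ 0.162 -0.548  0.26 ] [ 0.217 -0.433  0.28 ]
0.29 88 [ 0.16  -0.556  0.28 ] [ 0.225 -0.416  0.3  ]
0.31 149 [ 0.159 -0.559  0.3  ] [ 0.226 -0.412  0.32 ]
0.33 169 [ 0.159 -0.556  0.32 ] [ 0.225 -0.418  0.34 ]
0.35 121 [ 0.158 -0.547  0.34 ] [ 0.224 -0.422  0.36 ]
0.37 166 [ 0.154 -0.488  0.36 ] [ 0.227 -0.451  0.38 ]
0.39 175 [ 0.154 -0.49   0.38 ] [ 0.226 -0.449  0.4  ]
0.25 36 [ 0.17  -0.537  0.243] [ 0.215 -0.435  0.26 ]
0.27 40 [ 0.169 -0.538  0.261] [ 0.216 -0.434  0.279]
0.29 144 [ 0.152 -0.554  0.282] [ 0.225 -0.415  0.3  ]
0.31 157 [ 0.151 -0.552  0.3  ] [ 0.225 -0.416  0.32 ]
0.33 170 [ 0.152 -0.55   0.32 ] [ 0.224 -0.419  0.34 ]
0.35 234 [ 0.152 -0.555  0.34 ] [ 0.223 -0.421  0.36 ]
0.37 158 [ 0.157 -0.502  0.36 ] [ 0.226 -0.451  0.38 ]
0.39 184 [ 0.158 -0.502  0.38 ] [ 0.225 -0.451  0.4  ]
0.41 285 [ 0.153 -0.515  0.4  ] [ 0.226 -0.45   0.42 ]
0.43 137 [ 0.163 -0.495  0.42 ] [ 0.223 -0.454  0.44 ]
0.45 239 [ 0.159 -0.511  0.44 ] [ 0.224 -0.453  0.46 ]
0.47 248 [ 0.158 -0.502  0.46 ] [ 0.222 -0.455  0.48 ]
0.49 116 [ 0.17  -0.495  0.48 ] [ 0.223 -0.454  0.5  ]
[-0.618  0.221  0.139  1.486 -0.     1.114]
```

The cameras agree on the bench, the sump top and the gauge. They put the open fingertips about 45 mm above the reported TCP, and opening explains only 13 mm of that. I'll descend in part and measure the offset again before trusting it.

servo_tool([
  {"grip":1,"linear":[0.05,0,1],"twist":0},
  {"grip":1,"linear":[0,0,0.9],"twist":0},
  {"grip":1,"linear":[0,0,0],"twist":0},
  {"grip":1,"linear":[0,0,0],"twist":0},
])

```text
time: 3.65
eef_pos: [0.5197, -0.2855, 0.064]
tool_rot: [3.141, 0.0, 1.41]
force: [-0.1, -0.8, 0.8]
grip_width: 0.998
```

```bash
cat >> h.py <<'E'
def tips(cams=("side","top")):
    from rig import status
    e=status.read_state()["eef_pos"]
    for n in cams:
        p,d=optics.camera(n); w=cloud(n,d)
        dark=p.max(-1)<70
        m=dark&(w[...,2]>.035)&(abs(w[...,0]-e[0])<.09)&(abs(w[...,1]-e[1])<.06)&(w[...,2]<e[2]+.12);P=w[m]
        for z in np.arange(.04,.2,.01):
            Q=P[abs(P[:,2]-z)<.005]
            if len(Q): print(n,z.round(2),len(Q),Q.min(0).round(3),Q.max(0).round(3))
E
python3 - <<'E'
from h import *
go(.5203,-.2853,-.004,80.8); tips()
E
```

```text
t3.65 pos [ 0.5197 -0.2855  0.064 ] rpy [179.99   0.    80.76] F [-0.1 -0.8  0.8] grip 0.998
twist -0.01 lin [0.01 0.02 2.27]
side 0.11 1 [ 0.562 -0.292  0.113] [ 0.562 -0.292  0.113]
side 0.12 16 [ 0.465 -0.309  0.116] [ 0.565 -0.272  0.125]
side 0.13 18 [ 0.465 -0.3    0.125] [ 0.572 -0.271  0.134]
side 0.14 19 [ 0.465 -0.303  0.135] [ 0.572 -0.268  0.144]
side 0.15 20 [ 0.465 -0.3    0.146] [ 0.572 -0.266  0.154]
side 0.16 68 [ 0.448 -0.3    0.155] [ 0.59  -0.262  0.165]
side 0.17 87 [ 0.446 -0.308  0.165] [ 0.591 -0.262  0.175]
side 0.18 90 [ 0.447 -0.304  0.175] [ 0.587 -0.26   0.184]
top 0.05 1 [ 0.527 -0.235  0.049] [ 0.527 -0.235  0.049]
top 0.16 15 [ 0.568 -0.296  0.159] [ 0.576 -0.285  0.165]
top 0.17 6 [ 0.563 -0.285  0.165] [ 0.57  -0.281  0.174]
top 0.18 5 [ 0.558 -0.284  0.176] [ 0.586 -0.275  0.182]
```

servo_tool([
  {"grip":1,"linear":[0,0,0.7],"twist":0},
  {"grip":1,"linear":[0,0,0.6],"twist":0},
  {"grip":1,"linear":[0,0,0],"twist":0},
  {"grip":1,"linear":[0,0,0],"twist":0},
])

```text
time: 4.15
eef_pos: [0.5205, -0.2857, 0.0258]
tool_rot: [3.14, 0.001, 1.41]
force: [-0.1, -0.4, -0.4]
grip_width: 0.999
```

```bash
python3 - <<'E'
from h import *
go(.5203,-.2853,-.004,80.8); tips(("side",))
a,d=optics.camera("side");cv2.imwrite("pics/g3.png",cv2.resize(a[100:220,220:340,::-1],(600,600),interpolation=cv2.INTER_CUBIC))
E
```

```text
t4.15 pos [ 0.5205 -0.2857  0.0258] rpy [1.7991e+02 4.0000e-02 8.0790e+01] F [-0.1 -0.4 -0.4] grip 0.999
twist -0.0 lin [ 0.01 -0.01  0.99]
side 0.08 12 [ 0.466 -0.302  0.076] [ 0.571 -0.271  0.085]
side 0.09 23 [ 0.465 -0.305  0.085] [ 0.571 -0.269  0.095]
side 0.1 18 [ 0.466 -0.306  0.097] [ 0.571 -0.271  0.105]
side 0.11 20 [ 0.466 -0.3    0.106] [ 0.571 -0.266  0.115]
side 0.12 49 [ 0.447 -0.295  0.116] [ 0.59  -0.26   0.125]
side 0.13 88 [ 0.447 -0.304  0.125] [ 0.591 -0.263  0.135]
side 0.14 110 [ 0.447 -0.307  0.135] [ 0.591 -0.256  0.145]
side 0.15 5 [ 0.451 -0.306  0.145] [ 0.584 -0.262  0.146]
```

View pics/g3.png

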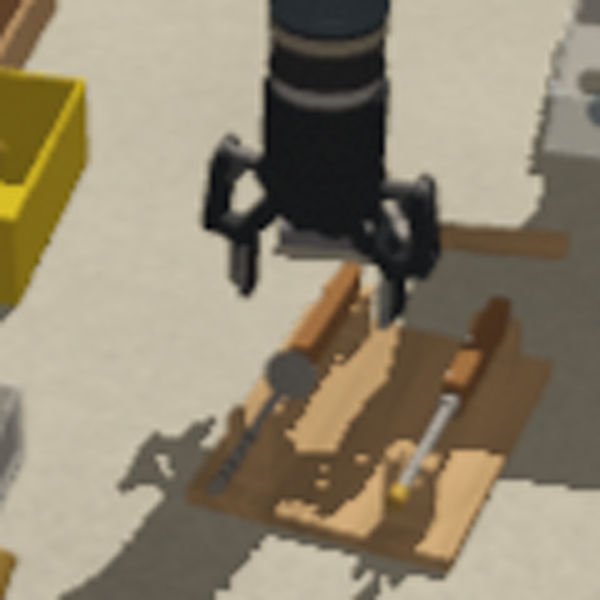

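The picture shows the open tips at (245,290) and (390,320), still well clear above the handle. The offset is about 36 mm once the fingers are shut. I'll descend to a reported z of about -0.005.

servo_tool([
  {"grip":1,"linear":[0,0,0.5],"twist":0},
  {"grip":1,"linear":[0,0,0.5],"twist":0},
  {"grip":1,"linear":[0,0,0],"twist":0},
  {"grip":1,"linear":[0,0,0],"twist":0},
])

```text
time: 4.65
eef_pos: [0.5186, -0.2844, -0.0074]
tool_rot: [-3.139, -0.001, 1.41]
force: [0.3, -0.9, -0.2]
grip_width: 1.0
```

```bash
python3 - <<'E'
from h import *
go(.5203,-.2853,-.005,80.8); tips(("side",))
E
```

```text
t4.65 pos [ 0.5186 -0.2844 -0.0074] rpy [-1.7984e+02 -8.0000e-02  8.0790e+01] F [ 0.3 -0.9 -0.2] grip 1.0
twist -0.0 lin [-0.02  0.06 -0.08]
side 0.04 2 [ 0.56  -0.299  0.044] [ 0.562 -0.293  0.044]
side 0.05 18 [ 0.464 -0.3    0.046] [ 0.571 -0.268  0.055]
side 0.06 17 [ 0.464 -0.3    0.055] [ 0.57  -0.271  0.064]
side 0.07 18 [ 0.464 -0.303  0.065] [ 0.571 -0.274  0.074]
side 0.08 21 [ 0.461 -0.301  0.076] [ 0.588 -0.265  0.085]
side 0.09 70 [ 0.445 -0.3    0.085] [ 0.59  -0.262  0.095]
side 0.1 82 [ 0.445 -0.307  0.095] [ 0.59  -0.262  0.105]
side 0.11 77 [ 0.446 -0.305  0.105] [ 0.586 -0.262  0.113]
```

servo_tool([
  {"grip":0,"linear":[0,0,0],"twist":0},
  {"grip":0,"linear":[0,0,0],"twist":0},
  {"grip":0,"linear":[0,0,0],"twist":0},
  {"grip":0,"linear":[0,0,0],"twist":0},
  {"grip":0,"linear":[0,0,0],"twist":0},
  {"grip":0,"linear":[0,0,0],"twist":0},
  {"grip":0,"linear":[0,0,0],"twist":0},
  {"grip":0,"linear":[0,0,0],"twist":0},
], force=40)

```text
time: 5.5
eef_pos: [0.52, -0.2854, -0.0055]
tool_rot: [3.141, 0.0, 1.41]
force: [0.6, -0.0, 1.7]
grip_width: 0.158
```

```bash
python3 - <<'E'
from h import *
go(.5203,-.2853,.12,81.8); tips(("side",))
E
```

```text
t5.50 pos [ 0.52   -0.2854 -0.0055] rpy [1.7997e+02 2.0000e-02 8.0790e+01] F [ 0.6 -0.   1.7] grip 0.158
twist -0.25 lin [ 0.    0.01 -4.18]
side 0.04 13 [ 0.5   -0.292  0.037] [ 0.538 -0.271  0.044]
side 0.05 16 [ 0.5   -0.292  0.046] [ 0.537 -0.271  0.055]
side 0.06 20 [ 0.5   -0.341  0.056] [ 0.538 -0.261  0.065]
side 0.07 26 [ 0.488 -0.296  0.065] [ 0.548 -0.248  0.075]
side 0.08 60 [ 0.483 -0.304  0.075] [ 0.558 -0.266  0.085]
side 0.09 63 [ 0.477 -0.304  0.085] [ 0.563 -0.265  0.095]
side 0.1 50 [ 0.474 -0.299  0.095] [ 0.571 -0.264  0.105]
side 0.11 64 [ 0.464 -0.303  0.105] [ 0.578 -0.262  0.114]
```

```bash
python3 - <<'E'
from h import *
from scipy.optimize import least_squares
np.set_printoptions(precision=4,suppress=True)
A=[]
for n in("top","side"):
    s=np.load(f"pics/{n}0.npz");w=cloud(n,s["d"]);h=cv2.cvtColor(s["p"],cv2.COLOR_RGB2HSV)
    m=(h[...,0]>12)&(h[...,0]<28)&(h[...,1]>140)&(abs(w[...,0]-.63)<.05)&(w[...,1]>.05)&(w[...,1]<.13)&(w[...,2]>.09)&(w[...,2]<.18)
    v,u=np.where(m);print(n,m.sum(),u.min(),u.max(),v.min(),v.max(),w[m].min(0),w[m].max(0));A.append(w[m])
P=np.vstack(A)
def ax(p):
    f=p[2];return np.array([np.cos(f)*np.cos(.6109),np.sin(f)*np.cos(.6109),-np.sin(.6109)])
def res(p):   # axis through (p0, .0675 , p3)
    a=ax(p);q=P-[p[0],.0675,p[1]];r=np.linalg.norm(q-np.outer(q@a,a),axis=1);return r-.013
for f in(80,82,84):
    o=least_squares(lambda x:res([x[0],x[1],np.radians(f)]),[.62,.15],loss="soft_l1",f_scale=.002);print(f,o.x,o.cost)
o=least_squares(lambda x:res(x),[.62,.15,1.43],loss="soft_l1",f_scale=.002);a=ax(o.x)
s=(P-[o.x[0],.0675,o.x[1]])@a;print(o.x,np.degrees(o.x[2]),np.percentile(s,[0,2,5,50,95]))
# sump top direction, points away from the tube
s=np.load("pics/top0.npz");w=cloud("top",s["d"])
for lo,hi in((.12,.28),):
    E=[]
    for y in np.arange(.13,.26,.01):
        m=(abs(w[...,1]-y)<.005)&(abs(w[...,2]-.129)<.008)&(w[...,0]>.5);E.append((y,w[m][:,0].min(),w[m][:,0].max()))
    E=np.array(E);print(np.degrees(np.arctan(np.polyfit(E[:,0],E[:,1:],1)[0])))
    print(E[::4])
E
```

```text
top 117 192 209 155 162 [0.6101 0.065  0.1266] [0.6321 0.1142 0.1596]
side 166 209 222 209 228 [0.6108 0.0697 0.1261] [0.6347 0.1145 0.1601]
80 [0.6226 0.1495] 0.0004820539768054248
82 [0.6232 0.1494] 0.0004771298837368949
84 [0.6239 0.1493] 0.0004788256894505329
[0.6234 0.1494 1.4395] 82.47842036886206 [-0.0018  0.0001  0.0011  0.0208  0.0454]
[8.2627 8.8354]
[[0.13   0.5463 0.717 ]
 [0.17   0.5513 0.721 ]
 [0.21   0.5581 0.7298]
 [0.25   0.5635 0.7344]]
```

servo_tool([
  {"grip":0,"linear":[0,0,-0.4],"twist":0},
  {"grip":0,"linear":[0,0,-0.6],"twist":0},
  {"grip":0,"linear":[0,0,-0.8],"twist":0},
  {"grip":0,"linear":[0,0,-0.5],"twist":0},
  {"grip":0,"linear":[0,0,0],"twist":0},
  {"grip":0,"linear":[0,0,0],"twist":0},
])

```text
time: 6.15
eef_pos: [0.5198, -0.2853, 0.0632]
tool_rot: [3.141, 0.0, 1.41]
force: [-0.0, 0.8, -1.1]
grip_width: 0.158
```

```bash
python3 -c "
from h import *
go(.6045,-.0671,.0395,82)"
```

```text
t6.15 pos [ 0.5198 -0.2853  0.0632] rpy [1.7999e+02 1.0000e-02 8.0800e+01] F [-0.   0.8 -1.1] grip 0.158
twist -0.3 lin [7.59 1.78 0.79]
```

servo_tool([
  {"grip":0,"linear":[0,0.2,0.1],"twist":-0.3},
  {"grip":0,"linear":[0.5,0.2,0.1],"twist":0},
  {"grip":0,"linear":[0.8,0.2,0.1],"twist":0},
  {"grip":0,"linear":[0.8,0.2,0.1],"twist":0},
  {"grip":0,"linear":[0.8,0.2,0.1],"twist":0},
  {"grip":0,"linear":[0.8,0.2,0.1],"twist":0},
  {"grip":0,"linear":[0.8,0.2,0.1],"twist":0},
  {"grip":0,"linear":[0.8,0.2,0.09],"twist":0},
  {"grip":0,"linear":[0.8,0.18,0],"twist":0},
  {"grip":0,"linear":[0,0,0],"twist":0},
  {"grip":0,"linear":[0,0,0],"twist":0},
])

```text
time: 7.25
eef_pos: [0.5976, -0.1099, 0.0381]
tool_rot: [-3.139, -0.0, 1.433]
force: [0.0, -0.2, -2.2]
grip_width: 0.157
```

```bash
python3 - <<'E'
from h import *
go(.6045,-.0671,.0395,82)
a,_=optics.camera("top");b,_=optics.camera("side")
a=a[100:220,190:310,::-1];b=b[140:260,180:300,::-1]
cv2.imwrite("pics/p1.png",cv2.resize(np.hstack([a,b]),(800,400),interpolation=cv2.INTER_CUBIC))
u=np.array([np.cos(np.radians(82)),np.sin(np.radians(82)),0]);g=np.array([.6045,-.0671,.095])-u*.03
for n,o in(("top",(190,100)),("side",(180,140))):
  print(n,((proj(n,[g+u*k for k in(0,.04,.168)])-o+.5)*400/120).round(0))
E
```

```text
t7.25 pos [ 0.5976 -0.1099  0.0381] rpy [-1.7986e+02 -1.0000e-02  8.2120e+01] F [ 0.  -0.2 -2.2] grip 0.157
twist 0.03 lin [ 1.45  0.03 -0.05]
top [[259. 235.]
 [213. 228.]
 [ 66. 204.]]
side [[211. 165.]
 [193. 193.]
 [129. 290.]]
```

View pics/p1.png

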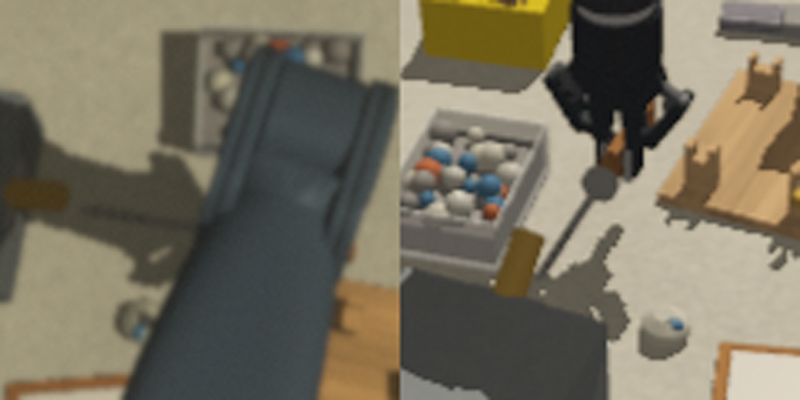

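servo_tool([
  {"grip":0,"linear":[0.5,0,0],"twist":0.02},
  {"grip":0,"linear":[0.5,0,0],"twist":0},
  {"grip":0,"linear":[0.45,0,0],"twist":0},
  {"grip":0,"linear":[0,0,0],"twist":0},
  {"grip":0,"linear":[0,0,0],"twist":0},
])

```text
time: 7.85
eef_pos: [0.6043, -0.068, 0.0396]
tool_rot: [3.142, 0.001, 1.431]
force: [0.2, 0.3, -0.7]
grip_width: 0.159
```

```bash
cat >> h.py <<'E'
M=np.array([.6234,.0675,.150]); U=np.array([np.cos(np.radians(82)),np.sin(np.radians(82)),0]); V=np.array([-U[1],U[0],0]); OFF=.0555
def gr(xg,zg,y=0,yaw=82):
    "grasp point wanted at grinder x, height z (m)"
    from rig import status
    s=status.read_state(); q=s["eef_pos"]-M; print("grasp now x %.1f y %.1f z %.1f mm"%(q@U*1e3,q@V*1e3,(s["eef_pos"][2]+OFF)*1e3))
    t=M+U*xg+V*y; go(t[0],t[1],zg-OFF,yaw)
E
python3 -c "
from h import *
gr(-.136,.106)"
```

```text
grasp now x -136.8 y 0.1 z 95.1 mm
t7.85 pos [ 0.6043 -0.068   0.0396] rpy [1.800e+02 3.000e-02 8.198e+01] F [ 0.2  0.3 -0.7] grip 0.159
twist -0.0 lin [ 0.03  0.   -0.36]
```

servo_tool([
  {"grip":0,"linear":[0.03,0,-0.36],"twist":0},
  {"grip":0,"linear":[0.03,0,-0.25],"twist":0},
  {"grip":0,"linear":[0.05,0,-0.25],"twist":0},
  {"grip":0,"linear":[0.05,0,-0.25],"twist":0},
  {"grip":0,"linear":[0.05,0,-0.25],"twist":0},
  {"grip":0,"linear":[0,0,0],"twist":0},
], force=20)

```text
time: 8.45
eef_pos: [0.6059, -0.0627, 0.0821]
tool_rot: [3.139, 0.001, 1.43]
force: [-0.0, -2.5, -3.4]
grip_width: 0.159
```

```bash
python3 -c "
from h import *
gr(-.1335,.135)
from rig import status
print(status.read_state()['torque'])"
```

```text
grasp now x -131.4 y -0.8 z 137.6 mm
t8.45 pos [ 0.6059 -0.0627  0.0821] rpy [1.7986e+02 3.0000e-02 8.1910e+01] F [-0.  -2.5 -3.4] grip 0.159
twist -0.02 lin [-0.07 -0.03  0.09]
[-0.94757989  0.17247533  0.0839984 ]
```

servo_tool([
  {"grip":0,"linear":[0.05,0,-0.29],"twist":0},
  {"grip":0,"linear":[0.06,0,-0.29],"twist":0},
  {"grip":0,"linear":[0.07,0,-0.28],"twist":0},
  {"grip":0,"linear":[0.13,0,-0.3],"twist":0},
  {"grip":0,"linear":[0.13,0,-0.3],"twist":0},
  {"grip":0,"linear":[0.15,0,-0.28],"twist":0},
  {"grip":0,"linear":[0.14,0,-0.25],"twist":0},
  {"grip":0,"linear":[0.14,0,-0.22],"twist":0},
  {"grip":0,"linear":[0,0,0],"twist":0},
  {"grip":0,"linear":[0,0,0],"twist":0},
])

```text
time: 9.45
eef_pos: [0.6091, -0.035, 0.1469]
tool_rot: [3.141, -0.003, 1.43]
force: [0.0, 0.2, -1.1]
grip_width: 0.162
```

```bash
python3 - <<'E'
from h import *
gr(-.105,.206)
b,d=optics.camera("side");np.savez("pics/p2.npz",p=b,d=d)
cv2.imwrite("pics/p2.png",cv2.resize(b[130:250,170:290,::-1],(600,600),interpolation=cv2.INTER_CUBIC))
E
```

```text
grasp now x -103.5 y -0.1 z 202.4 mm
t9.45 pos [ 0.6091 -0.035   0.1469] rpy [ 1.7997e+02 -1.6000e-01  8.1960e+01] F [ 0.   0.2 -1.1] grip 0.162
twist -0.01 lin [-0.05 -0.   -0.12]
```

View pics/p2.png

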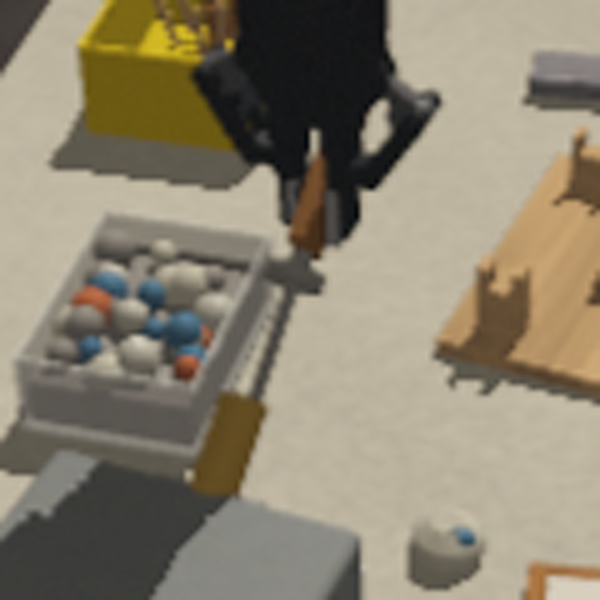

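The picture shows the rod lying along the tube's underside, with the collar at (293,270), so the gauge has pivoted to about the tube's slope. I'll firm up the grip and back out along the rod.

servo_tool([
  {"grip":0,"linear":[0,0,0],"twist":0},
  {"grip":0,"linear":[-0.06,0,0.1],"twist":0},
  {"grip":0,"linear":[-0.3,0,-0.21],"twist":0},
  {"grip":0,"linear":[-0.5,0,-0.35],"twist":0},
  {"grip":0,"linear":[-0.5,0,-0.35],"twist":0},
  {"grip":0,"linear":[-0.5,0,-0.35],"twist":0},
  {"grip":0,"linear":[-0.4,0,-0.28],"twist":0},
  {"grip":0,"linear":[0,0,0],"twist":0},
  {"grip":0,"linear":[0,0,0],"twist":0},
], force=70)

```text
time: 10.4
eef_pos: [0.5995, -0.104, 0.1903]
tool_rot: [3.141, -0.001, 1.429]
force: [0.2, 0.2, -2.7]
grip_width: 0.154
```

```bash
python3 - <<'E'
from h import *
gr(-.166,.262)
from rig import status
for n in("side","top"):
    b,d=optics.camera(n);np.savez(f"pics/p3{n}.npz",p=b,d=d)
a=np.load("pics/p3top.npz")["p"]
b=np.load("pics/p3side.npz")["p"]
cv2.imwrite("pics/p3.png",cv2.resize(np.hstack([b[110:230,170:290,::-1],a[100:220,190:310,::-1]]),(800,400),interpolation=cv2.INTER_CUBIC))
s=status.read_state();g=s["eef_pos"]+[0,0,OFF]
for th in(30,35,40):
    k=np.radians(th);v=U*np.cos(k)-np.array([0,0,np.sin(k)])
    print(th,((proj("side",[g+v*.044,g+v*.168,M])-[170,110]+.5)*400/120).round(0).tolist(),((proj("top",[g+v*.044,g+v*.168,M])-[190,100]+.5)*400/120+[400,0]).round(0).tolist())
E
```

```text
grasp now x -173.2 y -0.2 z 245.8 mm
t10.40 pos [ 0.5995 -0.104   0.1903] rpy [ 1.7995e+02 -3.0000e-02  8.1850e+01] F [ 0.2  0.2 -2.7] grip 0.154
twist -0.04 lin [ 0.24 -0.   -0.54]
30 [[227.0, 160.0], [174.0, 303.0], [160.0, 335.0]] [[624.0, 205.0], [492.0, 197.0], [461.0, 193.0]]
35 [[228.0, 162.0], [179.0, 309.0], [160.0, 335.0]] [[626.0, 206.0], [503.0, 201.0], [461.0, 193.0]]
40 [[229.0, 164.0], [185.0, 314.0], [160.0, 335.0]] [[629.0, 207.0], [515.0, 205.0], [461.0, 193.0]]
```

View pics/p3.png

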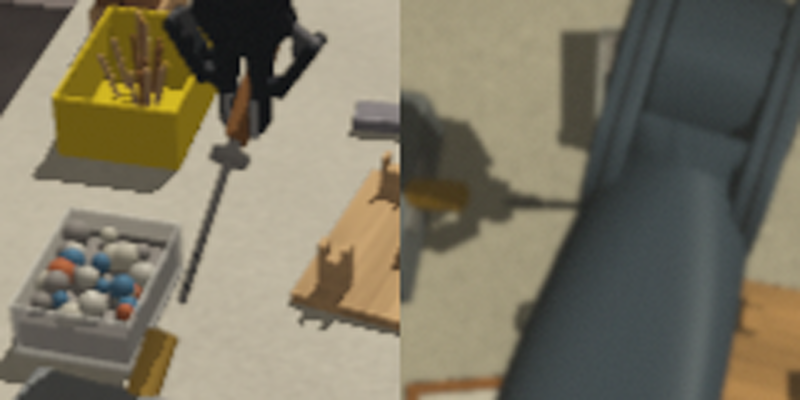

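```bash
cat >> h.py <<'E'
def rod(n,b,d,g,th,L0=.055,L1=.15):
    "fit the rod axis from depth near the expected line; returns tilt, yaw, offsets from the expected line"
    w=cloud(n,d); k=np.radians(th); v=U*np.cos(k)-np.array([0,0,np.sin(k)])
    q=w-g; s=q@v; r=np.linalg.norm(q-s[...,None]*v,axis=-1)
    P=w[(s>L0)&(s<L1)&(r<.018)]
    o=cv2.fitLine(P.astype(np.float32),cv2.DIST_HUBER,0,.01,.01).ravel(); a=o[:3]*np.sign(o[:3]@v)
    m=w[(s>.1)&(s<.21)&(r<.018)]; s1=(m-g)@v
    c=o[3:]-g; c=c-v*(c@v); N=np.cross(V,v)
    print(n,len(P),"tilt %.1f yaw %.1f"%(np.degrees(np.arcsin(-a[2])),np.degrees(np.arctan2(a[1],a[0]))),"mid off side %.1f normal %.1f mm"%(c@V*1e3,c@N*1e3),"N",N.round(2),"max s",np.sort(s1)[-4:].round(4))
E
python3 - <<'E'
from h import *
from rig import status
g=status.read_state()["eef_pos"]+[0,0,OFF]
for n in("side","top"):
    z=np.load(f"pics/p3{n}.npz"); rod(n,z["p"],z["d"],g,35)
E
```

```text
side 112 tilt 35.0 yaw 81.7 mid off side -0.6 normal -1.6 mm N [-0.08 -0.57 -0.82] max s [0.1607 0.1612 0.162  0.1639]
top 52 tilt 34.5 yaw 80.1 mid off side 1.1 normal -0.9 mm N [-0.08 -0.57 -0.82] max s [0.206  0.2078 0.2084 0.2094]
```

servo_tool([
  {"grip":0,"linear":[0.2,0,-0.3],"twist":-0.03},
  {"grip":0,"linear":[0.22,0,-0.3],"twist":0},
  {"grip":0,"linear":[0,0,0],"twist":0},
  {"grip":0,"linear":[0,0,0],"twist":0},
  {"grip":0,"linear":[0,0,0],"twist":0},
])

```text
time: 11.0
eef_pos: [0.601, -0.0908, 0.2077]
tool_rot: [-3.142, 0.0, 1.432]
force: [-0.2, 0.6, -1.7]
grip_width: 0.151
```

```bash
python3 - <<'E'
from h import *
from rig import status
gr(-.1606,.2638)
g=status.read_state()["eef_pos"]+[0,0,OFF]
for n in("side","top"):
    b,d=optics.camera(n); rod(n,b,d,g,35)
    w=cloud(n,d);h=cv2.cvtColor(b,cv2.COLOR_RGB2HSV)
    # tip from the bore axis: rod points relative to the tube axis
    v=U*np.cos(.6109)-np.array([0,0,np.sin(.6109)]);q=w-M;s=q@v;N=np.cross(V,v)
    m=(s>-.12)&(s<-.03)&(abs(q@V)<.02)&(abs(q@N)<.02);print("rod to bore axis: side %.1f normal(down) %.1f"%(np.median((q@V)[m])*1e3,np.median((q@N)[m])*1e3),m.sum())
E
```

```text
grasp now x -159.9 y 0.1 z 263.2 mm
t11.00 pos [ 0.601  -0.0908  0.2077] rpy [-1.800e+02  1.000e-02  8.206e+01] F [-0.2  0.6 -1.7] grip 0.151
twist 0.02 lin [-0.02  0.   -0.02]
side 107 tilt 34.3 yaw 82.3 mid off side 0.6 normal -1.1 mm N [-0.08 -0.57 -0.82] max s [0.2096 0.2096 0.2097 0.2098]
rod to bore axis: side 1.1 normal(down) -2.5 103
top 45 tilt 32.8 yaw 84.2 mid off side 2.0 normal -0.1 mm N [-0.08 -0.57 -0.82] max s [0.2092 0.2097 0.2097 0.2099]
rod to bore axis: side 1.9 normal(down) -1.6 60
```

servo_tool([
  {"grip":0,"linear":[0.273,0,0.191],"twist":0},
  {"grip":0,"linear":[0.273,0,0.191],"twist":0},
  {"grip":0,"linear":[0.273,0,0.191],"twist":0},
  {"grip":0,"linear":[0.273,0,0.191],"twist":0},
  {"grip":0,"linear":[0.273,0,0.191],"twist":0},
  {"grip":0,"linear":[0.273,0,0.191],"twist":0},
  {"grip":0,"linear":[0,0,0],"twist":0},
  {"grip":0,"linear":[0,0,0],"twist":0},
])

```text
time: 11.9
eef_pos: [0.6077, -0.0422, 0.1732]
tool_rot: [-3.141, 0.0, 1.432]
force: [-0.5, 0.0, -1.2]
grip_width: 0.157
```

```bash
cat >> h.py <<'E'
def gauge(n):
    "rod/collar points against the bore axis, by distance s along it from the mouth"
    b,d=optics.camera(n); w=cloud(n,d)
    v=U*np.cos(.6109)-np.array([0,0,np.sin(.6109)]);q=w-M;s=q@v;N=np.cross(V,v)
    a,c=q@V,q@N
    for lo in np.arange(-.13,.02,.01):
        m=(s>lo)&(s<lo+.01)&(abs(a)<.03)&(abs(c)<.03)
        if m.sum(): print(n,"s %d n %d side %.1f [%.0f %.0f] down %.1f [%.0f %.0f]"%(lo*1e3,m.sum(),np.median(a[m])*1e3,a[m].min()*1e3,a[m].max()*1e3,np.median(c[m])*1e3,c[m].min()*1e3,c[m].max()*1e3))
E
python3 - <<'E'
from h import *
gr(-.0336,.1735); gauge("side")
E
```

```text
grasp now x -110.8 y 0.3 z 228.7 mm
t11.90 pos [ 0.6077 -0.0422  0.1732] rpy [-1.7998e+02  2.0000e-02  8.2070e+01] F [-0.5  0.  -1.2] grip 0.157
twist 0.02 lin [2.57 0.01 1.84]
side s -130 n 68 side 6.3 [-20 21] down -2.2 [-17 17]
side s -120 n 31 side 4.0 [-6 9] down -9.5 [-14 10]
side s -110 n 19 side 2.0 [-7 7] down -5.2 [-15 5]
side s -100 n 64 side 4.0 [-16 16] down -9.5 [-17 15]
side s -90 n 13 side 0.2 [-3 4] down -0.8 [-6 2]
side s -80 n 12 side 2.1 [-2 4] down -2.0 [-8 3]
side s -70 n 13 side 0.3 [-2 3] down -1.2 [-6 2]
side s -60 n 11 side 0.7 [-2 4] down -2.2 [-6 2]
side s -50 n 11 side 0.8 [-2 4] down -1.6 [-6 0]
side s -40 n 13 side 1.8 [-4 4] down -3.0 [-6 4]
side s -30 n 11 side 2.2 [-2 5] down -3.1 [-5 0]
side s -20 n 12 side 1.3 [-3 5] down -1.8 [-7 -0]
side s -10 n 15 side 1.7 [-6 11] down -5.3 [-12 -0]
side s 0 n 40 side 5.2 [-10 14] down -9.0 [-15 2]
side s 9 n 41 side 4.6 [-8 14] down -9.7 [-15 4]
```

servo_tool([
  {"grip":0,"linear":[0.26,0,0.182],"twist":0},
  {"grip":0,"linear":[0.26,0,0.182],"twist":0},
  {"grip":0,"linear":[0.26,0,0.182],"twist":0},
  {"grip":0,"linear":[0.26,0,0.182],"twist":0},
  {"grip":0,"linear":[0.26,0,0.182],"twist":0},
  {"grip":0,"linear":[0.26,0,0.182],"twist":0},
  {"grip":0,"linear":[0.26,0,0.182],"twist":0},
  {"grip":0,"linear":[0.26,0,0.182],"twist":0},
  {"grip":0,"linear":[0.2,0,0.14],"twist":0},
  {"grip":0,"linear":[0,0,0],"twist":0},
  {"grip":0,"linear":[0,0,0],"twist":0},
])

```text
time: 13.05
eef_pos: [0.6173, 0.0254, 0.1255]
tool_rot: [-3.142, 0.0, 1.432]
force: [0.1, -0.7, -2.2]
grip_width: 0.151
```

```bash
python3 - <<'E'
from h import *
gr(-.0336,.1735); gauge("side")
E
```

```text
grasp now x -42.6 y 0.2 z 181.0 mm
t13.05 pos [0.6173 0.0254 0.1255] rpy [-1.800e+02  2.000e-02  8.205e+01] F [ 0.1 -0.7 -2.2] grip 0.151
twist 0.01 lin [0.3  0.01 0.25]
side s -110 n 1 side 7.4 [7 7] down 10.2 [10 10]
side s -100 n 3 side 19.6 [6 20] down -25.6 [-28 14]
side s -90 n 4 side 5.0 [-10 20] down -23.9 [-27 -21]
side s -80 n 33 side -4.3 [-29 29] down -21.3 [-28 -8]
side s -70 n 48 side -4.6 [-30 26] down -21.5 [-30 1]
side s -60 n 94 side 4.8 [-30 28] down -13.9 [-29 14]
side s -50 n 70 side 4.9 [-21 21] down -5.9 [-16 9]
side s -40 n 41 side 5.8 [-14 14] down -7.7 [-15 13]
side s -30 n 25 side 3.2 [-6 7] down -5.6 [-15 7]
side s -20 n 36 side 2.7 [-13 16] down -11.1 [-17 2]
side s -10 n 39 side 1.1 [-15 15] down -5.8 [-16 17]
side s 0 n 41 side 5.4 [-10 13] down -9.3 [-15 2]
side s 9 n 41 side 4.7 [-9 13] down -9.7 [-16 3]
```

servo_tool([
  {"grip":0,"linear":[0.1,0,0.07],"twist":0},
  {"grip":0,"linear":[0.1,0,0.07],"twist":0},
  {"grip":0,"linear":[0.08,0,0.056],"twist":0},
  {"grip":0,"linear":[0.03,0,0.021],"twist":0},
  {"grip":0,"linear":[0.03,0,0.021],"twist":0},
  {"grip":0,"linear":[0,0,0],"twist":0},
])

```text
time: 13.7
eef_pos: [0.6185, 0.0299, 0.1225]
tool_rot: [3.138, 0.01, 1.429]
force: [-6.1, -11.6, 10.1]
grip_width: 0.158
```

servo_tool([
  {"grip":0,"linear":[0.03,0,0.021],"twist":0},
  {"grip":0,"linear":[0.03,0,0.021],"twist":0},
  {"grip":0,"linear":[0,0,0],"twist":0},
])

```text
time: 14.0
eef_pos: [0.6186, 0.0298, 0.1226]
tool_rot: [3.137, 0.014, 1.428]
force: [-8.1, -14.6, 14.8]
grip_width: 0.155
```

```bash
python3 - <<'E'
from h import *
gr(-.0336,.1735); gauge("side")
b,d=optics.camera("side")
cv2.imwrite("pics/p5.png",cv2.resize(b[155:235,175:255,::-1],(600,600),interpolation=cv2.INTER_CUBIC))
E
```

```text
grasp now x -38.0 y -0.5 z 178.1 mm
t14.00 pos [0.6186 0.0298 0.1226] rpy [179.76   0.78  81.81] F [ -8.1 -14.6  14.8] grip 0.155
twist -0.05 lin [ 0.15 -0.02  0.15]
side s -110 n 1 side 5.8 [6 6] down 12.0 [12 12]
side s -100 n 1 side 7.0 [7 7] down 8.8 [9 9]
side s -90 n 1 side 19.2 [19 19] down -26.8 [-27 -27]
side s -80 n 18 side 3.0 [-14 29] down -23.7 [-29 -15]
side s -70 n 33 side -3.8 [-24 28] down -23.3 [-29 -8]
side s -60 n 70 side -0.7 [-30 27] down -22.6 [-30 1]
side s -50 n 83 side 2.5 [-21 20] down -11.2 [-28 8]
side s -40 n 60 side 5.5 [-20 19] down -3.5 [-16 13]
side s -30 n 36 side 3.4 [-8 12] down -9.0 [-15 8]
side s -20 n 18 side 0.5 [-9 9] down -5.5 [-14 3]
side s -10 n 50 side 3.9 [-14 15] down -11.8 [-18 9]
side s 0 n 42 side 5.2 [-10 14] down -9.5 [-16 2]
side s 9 n 41 side 5.1 [-10 14] down -9.0 [-17 7]
```

View pics/p5.png

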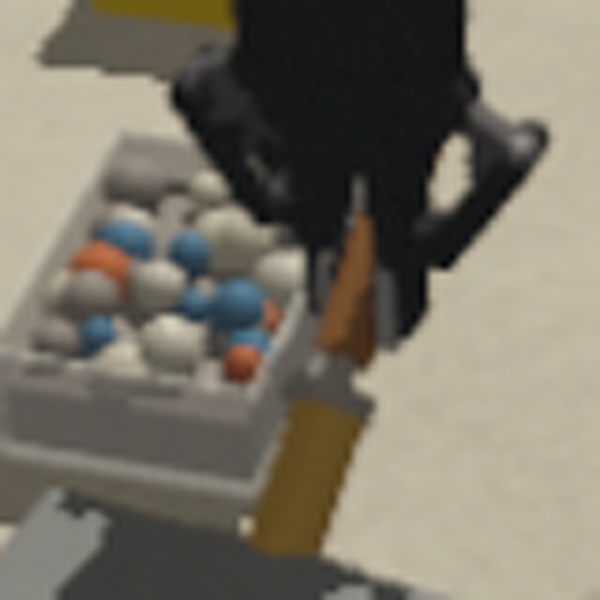

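The picture shows the collar at (330,385), right on the tube's mouth, and an axial force of about 21 N. I'll press once more to confirm it's home.

servo_tool([
  {"grip":0,"linear":[0.05,0,0.035],"twist":0},
  {"grip":0,"linear":[0.03,0,0.02],"twist":0},
  {"grip":0,"linear":[0,0,0],"twist":0},
  {"grip":0,"linear":[0,0,0],"twist":0},
])

```text
time: 14.5
eef_pos: [0.6186, 0.0296, 0.1227]
tool_rot: [3.136, 0.018, 1.426]
force: [-10.8, -19.6, 19.4]
grip_width: 0.153
```

```bash
python3 - <<'E'
from h import *
gr(-.0336,.1735)
v=U*np.cos(.6109)-np.array([0,0,np.sin(.6109)]);N=np.cross(V,v)
for n in("side","top"):
    b,d=optics.camera(n);w=cloud(n,d);q=w-M;s,a,c=q@v,q@V,q@N;r=np.hypot(a,c)
    m=(r>.0135)&(r<.0175)&(s>-.03)&(s<.03);print(n,m.sum(),np.percentile(s[m],[5,25,50,75,95]).round(4))
E
```

```text
grasp now x -38.2 y -0.5 z 178.2 mm
t14.50 pos [0.6186 0.0296 0.1227] rpy [179.7    1.03  81.73] F [-10.8 -19.6  19.4] grip 0.153
twist -0.07 lin [ 0.16 -0.02  0.15]
side 72 [-0.0277 -0.0098 -0.0049  0.0056  0.0269]Traceback (most recent call last):
  File "<stdin>", line 6, in <module>
    return _quantile_unchecked(
        a, q, axis, out, overwrite_input, method, keepdims, weights)
    return _ureduce(a,
                    func=_quantile_ureduce_func,
    ...<5 lines>...
                    overwrite_input=overwrite_input,
                    method=method)
    r = func(a, **kwargs)
    result = _quantile(arr,
                       quantiles=q,
    ...<2 lines>...
                       out=out,
                       weights=wgt)
    slices_having_nans = np.isnan(arr[-1, ...])
                                  ~~~^^^^^^^^^
IndexError: index -1 is out of bounds for axis 0 with size 0
```

servo_tool([
  {"grip":0,"linear":[-0.2,0,-0.14],"twist":0},
  {"grip":0,"linear":[-0.35,0,-0.245],"twist":0},
  {"grip":0,"linear":[-0.35,0,-0.245],"twist":0},
  {"grip":0,"linear":[-0.35,0,-0.245],"twist":0},
  {"grip":0,"linear":[-0.35,0,-0.245],"twist":0},
  {"grip":0,"linear":[-0.35,0,-0.245],"twist":0},
  {"grip":0,"linear":[-0.35,0,-0.245],"twist":0},
  {"grip":0,"linear":[-0.35,0,-0.245],"twist":0},
  {"grip":0,"linear":[-0.35,0,-0.245],"twist":0},
  {"grip":0,"linear":[-0.35,0,-0.245],"twist":0},
  {"grip":0,"linear":[-0.35,0,-0.245],"twist":0},
  {"grip":0,"linear":[-0.35,0,-0.245],"twist":0},
])

```text
time: 15.8
eef_pos: [0.6023, -0.0816, 0.2012]
tool_rot: [3.142, -0.0, 1.432]
force: [-0.2, -0.4, -0.8]
grip_width: 0.151
```

servo_tool([
  {"grip":0,"linear":[-0.4,0,-0.28],"twist":0},
  {"grip":0,"linear":[-0.3,0,-0.28],"twist":0},
  {"grip":0,"linear":[0,0,0],"twist":0},
  {"grip":0,"linear":[0,0,0],"twist":0},
])

```text
time: 16.2
eef_pos: [0.5997, -0.1017, 0.2177]
tool_rot: [3.141, -0.0, 1.431]
force: [-0.4, 0.3, -1.0]
grip_width: 0.153
```

```bash
python3 - <<'E'
from h import *
from rig import status
gr(-.17,.27)
g=status.read_state()["eef_pos"]+[0,0,OFF]
for n in("side","top"):
    b,d=optics.camera(n); rod(n,b,d,g,35)
    w=cloud(n,d);v=U*np.cos(.6109)-np.array([0,0,np.sin(.6109)]);q=w-g;s=q@v;r=np.linalg.norm(q-s[...,None]*v,axis=-1)
    print(np.histogram(s[(r<.018)&(s>.02)&(s<.2)],np.arange(.02,.2,.004)))if n=="side" else 0
E
```

```text
grasp now x -170.8 y -0.1 z 273.2 mm
t16.20 pos [ 0.5997 -0.1017  0.2177] rpy [ 1.7997e+02 -2.0000e-02  8.2010e+01] F [-0.4  0.3 -1. ] grip 0.153
twist 0.0 lin [ 0.03 -0.    0.11]
side 114 tilt 34.7 yaw 82.3 mid off side 0.4 normal -1.3 mm N [-0.08 -0.57 -0.82] max s [0.2087 0.2093 0.2097 0.2098]
(array([ 9, 18,  7,  1, 17, 27, 26,  4,  5,  5,  5,  4,  5,  5,  4,  5,  4,
        5,  6,  5,  4,  6,  3,  5,  6,  3,  8,  4,  3,  6,  6,  4,  5,  6,
        4,  5,  1,  0,  0,  0,  0,  0,  0,  0,  0]), array([0.02 , 0.024, 0.028, 0.032, 0.036, 0.04 , 0.044, 0.048, 0.052,
       0.056, 0.06 , 0.064, 0.068, 0.072, 0.076, 0.08 , 0.084, 0.088,
       0.092, 0.096, 0.1  , 0.104, 0.108, 0.112, 0.116, 0.12 , 0.124,
       0.128, 0.132, 0.136, 0.14 , 0.144, 0.148, 0.152, 0.156, 0.16 ,
       0.164, 0.168, 0.172, 0.176, 0.18 , 0.184, 0.188, 0.192, 0.196,
       0.2  ]))
top 52 tilt 35.3 yaw 83.4 mid off side 2.3 normal -1.4 mm N [-0.08 -0.57 -0.82] max s [0.1632 0.1643 0.1682 0.2078]
```

The gauge is out. Along the axis from the grasp, the collar face is at 47 mm and the tip at about 166 mm, which agrees with where it stopped. To level it, I'll press the rod down on the sump's flat top, clear of the tube.

servo_tool([
  {"grip":0,"linear":[0,-0.5,0],"twist":0},
  {"grip":0,"linear":[0,-0.8,0],"twist":0},
  {"grip":0,"linear":[0,-0.77,0],"twist":0},
  {"grip":0,"linear":[0.6,0,0],"twist":0},
  {"grip":0,"linear":[0.8,0,0],"twist":0},
  {"grip":0,"linear":[0.8,0,0.2],"twist":0},
  {"grip":0,"linear":[0.8,0,0.2],"twist":0},
  {"grip":0,"linear":[0.8,0,0.2],"twist":0},
  {"grip":0,"linear":[0.8,0,0.2],"twist":0},
  {"grip":0,"linear":[0.7,0,0.2],"twist":0},
  {"grip":0,"linear":[0.5,0,0.1],"twist":0},
  {"grip":0,"linear":[0,0,0],"twist":0},
])

```text
time: 17.5
eef_pos: [0.5614, 0.0815, 0.1832]
tool_rot: [-3.139, -0.0, 1.435]
force: [-0.5, 0.5, -1.1]
grip_width: 0.155
```

```bash
python3 -c "
from h import *
gr(.003,.230,.062)"
```

```text
grasp now x 5.2 y 63.3 z 238.7 mm
t17.50 pos [0.5614 0.0815 0.1832] rpy [-1.7987e+02 -1.0000e-02  8.2220e+01] F [-0.5  0.5 -1.1] grip 0.155
twist 0.06 lin [-0.07  0.04  0.29]
```

servo_tool([
  {"grip":0,"linear":[-0.05,0,0.3],"twist":0},
  {"grip":0,"linear":[-0.16,0,0.277],"twist":0},
  {"grip":0,"linear":[-0.16,0,0.277],"twist":0},
  {"grip":0,"linear":[-0.16,0,0.277],"twist":0},
  {"grip":0,"linear":[-0.11,0,0.3],"twist":0},
  {"grip":0,"linear":[-0.11,0,0.3],"twist":0},
  {"grip":0,"linear":[-0.11,0,0.3],"twist":0},
  {"grip":0,"linear":[-0.06,0,0.3],"twist":0},
  {"grip":0,"linear":[-0.06,0,0.3],"twist":0},
  {"grip":0,"linear":[-0.06,0,0.3],"twist":0},
  {"grip":0,"linear":[0,0,0],"twist":0},
], force=20)

```text
time: 18.6
eef_pos: [0.5572, 0.0485, 0.0944]
tool_rot: [-3.14, -0.0, 1.431]
force: [0.8, -2.5, 3.9]
grip_width: 0.148
```

```bash
python3 - <<'E'
from h import *
gr(-.026,.134,.062)
b,d=optics.camera("side");a,_=optics.camera("top")
cv2.imwrite("pics/p6.png",cv2.resize(np.hstack([b[150:290,140:280,::-1],a[110:250,130:270,::-1]]),(800,400),interpolation=cv2.INTER_CUBIC))
E
```

```text
grasp now x -28.0 y 62.9 z 149.9 mm
t18.60 pos [0.5572 0.0485 0.0944] rpy [-1.7989e+02 -1.0000e-02  8.1990e+01] F [ 0.8 -2.5  3.9] grip 0.148
twist -0.0 lin [0.07 0.03 0.53]
```

View pics/p6.png

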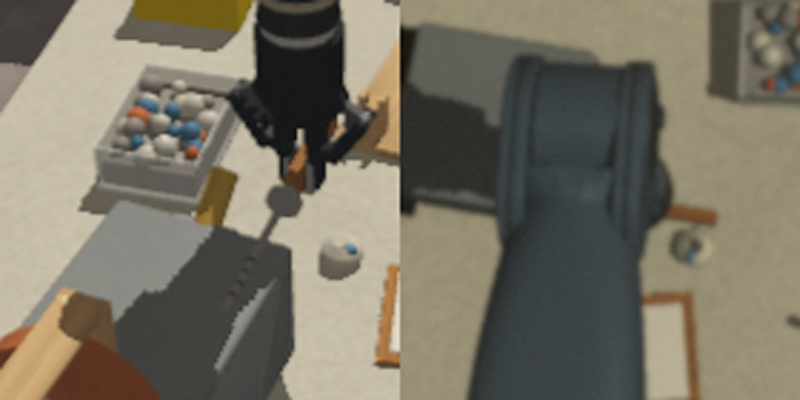

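servo_tool([
  {"grip":0,"linear":[0,0,0.2],"twist":0},
  {"grip":0,"linear":[0,0,0.2],"twist":0},
  {"grip":0,"linear":[0,0,0.13],"twist":0},
  {"grip":0,"linear":[0,0,0.05],"twist":0},
  {"grip":0,"linear":[0,0,0],"twist":0},
  {"grip":0,"linear":[0,0,0],"twist":0},
])

```text
time: 19.3
eef_pos: [0.5579, 0.0485, 0.0793]
tool_rot: [3.141, 0.0, 1.432]
force: [-0.2, -2.1, 4.6]
grip_width: 0.154
```

```bash
python3 - <<'E'
from h import *
from rig import status
gr(-.026,.134,.062)
g=status.read_state()["eef_pos"]+[0,0,OFF]
b,d=optics.camera("side"); rod("side",b,d,g,0)
w=cloud("side",d);q=w-g;s=q@U
for lo in np.arange(.05,.19,.01):
    m=(s>lo)&(s<lo+.01)&(abs(q@V)<.004);print(lo.round(2),m.sum(),(w[m][:,2].max()*1e3).round(1),end=" ; ")
E
```

```text
grasp now x -27.9 y 62.3 z 134.8 mm
t19.30 pos [0.5579 0.0485 0.0793] rpy [1.7999e+02 1.0000e-02 8.2040e+01] F [-0.2 -2.1  4.6] grip 0.154
twist 0.01 lin [0.06 0.01 0.03]
side 353 tilt 1.1 yaw 82.4 mid off side 0.9 normal 1.8 mm N [ 0.  0. -1.] max s [0.2096 0.2097 0.2097 0.2098]
0.05 11 138.4 ; 0.06 8 138.4 ; 0.07 13 140.9 ; 0.08 11 139.5 ; 0.09 12 139.7 ; 0.1 13 140.5 ; 0.11 15 141.4 ; 0.12 10 138.7 ; 0.13 12 139.5 ; 0.14 11 139.8 ; 0.15 13 141.9 ; 0.16 16 140.9 ; 0.17 12 133.7 ; 0.18 14 133.6 ; 0.19 10 133.7 ;
```

servo_tool([
  {"grip":0,"linear":[0,0,0],"twist":0},
  {"grip":0,"linear":[0,0,0],"twist":0},
  {"grip":0,"linear":[0,0,-0.3],"twist":0},
  {"grip":0,"linear":[0,0,-0.6],"twist":0},
  {"grip":0,"linear":[0,0,-0.6],"twist":0},
  {"grip":0,"linear":[0,0,-0.5],"twist":0},
  {"grip":0,"linear":[0,0,0],"twist":0},
  {"grip":0,"linear":[0,0,0],"twist":0},
], force=70)

```text
time: 20.15
eef_pos: [0.5578, 0.0486, 0.1387]
tool_rot: [-3.141, 0.0, 1.432]
force: [-0.1, 0.2, -2.4]
grip_width: 0.151
```

```bash
python3 - <<'E'
from h import *
from rig import status
go(.3934,-.1067,.0525,82)
g=status.read_state()["eef_pos"]+[0,0,OFF]
b,d=optics.camera("side"); rod("side",b,d,g,0)
E
```

```text
t20.15 pos [0.5578 0.0486 0.1387] rpy [-179.98    0.     82.04] F [-0.1  0.2 -2.4] grip 0.151
twist 0.01 lin [-5.89 -4.71  2.87]
side 106 tilt 0.7 yaw 82.1 mid off side 1.0 normal -2.1 mm N [ 0.  0. -1.] max s [0.1628 0.163  0.1639 0.1643]
```

servo_tool([
  {"grip":0,"linear":[-0.5,-0.4,0],"twist":0},
  {"grip":0,"linear":[-0.7,-0.56,0],"twist":0},
  {"grip":0,"linear":[-0.7,-0.56,0],"twist":0},
  {"grip":0,"linear":[-0.7,-0.56,0],"twist":0},
  {"grip":0,"linear":[-0.7,-0.56,0],"twist":0},
  {"grip":0,"linear":[-0.7,-0.56,0.3],"twist":0},
  {"grip":0,"linear":[-0.7,-0.56,0.6],"twist":0},
  {"grip":0,"linear":[-0.7,-0.56,0.7],"twist":0},
  {"grip":0,"linear":[-0.49,-0.39,0.7],"twist":0},
  {"grip":0,"linear":[0,0,0.57],"twist":0},
  {"grip":0,"linear":[0,0,0],"twist":0},
  {"grip":0,"linear":[0,0,0],"twist":0},
])

```text
time: 21.4
eef_pos: [0.3926, -0.1064, 0.0522]
tool_rot: [-3.14, -0.001, 1.432]
force: [0.4, -0.3, -1.4]
grip_width: 0.157
```

```bash
python3 - <<'E'
from h import *
from rig import status
go(.3934,-.1067,.0525,82)
g=status.read_state()["eef_pos"]+[0,0,OFF]
for n in("side","top"):
    b,d=optics.camera(n); w=cloud(n,d)
    if n=="side": B=b
    rod(n,b,d,g,0)
    q=w-g;s=q@U;m=(s>.145)&(s<.19)&(abs(q@V)<.012)&(abs(q[...,2])<.012)
    P=w[m];print("tip end",P[np.argsort(s[m])[-5:]].round(4).tolist())
    x=(w[...,2]<.03)&(w[...,2]>-.01)&(b.min(-1)>150)&(abs(w[...,0]-.4165)<.08)&(abs(w[...,1]-.0577)<.08)
    if x.sum(): print("tile",x.sum(),cv2.minAreaRect(w[x][:,:2].astype(np.float32)))
cv2.imwrite("pics/p7.png",cv2.resize(B[:,:,::-1],(640,480)))
E
```

```text
t21.40 pos [ 0.3926 -0.1064  0.0522] rpy [-1.7989e+02 -4.0000e-02  8.2030e+01] F [ 0.4 -0.3 -1.4] grip 0.157
twist 0.01 lin [-0.    0.03 -0.01]
side 77 tilt 0.2 yaw 82.3 mid off side 0.1 normal -2.8 mm N [ 0.  0. -1.] max s [0.1622 0.1639 0.1642 0.1642]
tip end [[0.417, 0.0528, 0.1104], [0.4192, 0.0536, 0.1073], [0.4165, 0.0557, 0.1097], [0.4163, 0.056, 0.1067], [0.4139, 0.0564, 0.1109]]
tile 911 ((0.4163133502006531, 0.057734400033950806), (0.1596965491771698, 0.1595289707183838), 89.99642944335938)
top 101 tilt -0.2 yaw 82.2 mid off side -0.1 normal -0.9 mm N [ 0.  0. -1.] max s [0.162  0.1642 0.1643 0.1648]
tip end [[0.4126, 0.0538, 0.1045], [0.4182, 0.0536, 0.109], [0.4126, 0.0566, 0.1047], [0.4154, 0.0562, 0.1091], [0.4181, 0.0564, 0.1089]]
```

View pics/p7.png

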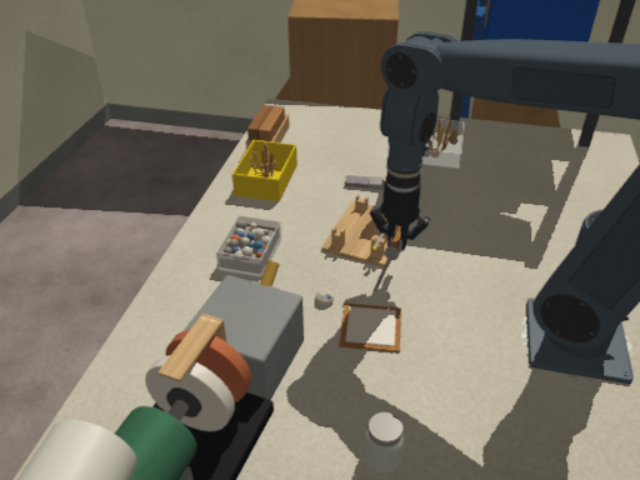

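servo_tool([
  {"grip":0,"linear":[0,0,0],"twist":0},
  {"grip":0,"linear":[0,0,0],"twist":0},
  {"grip":0,"linear":[0,0,0],"twist":0},
  {"grip":0,"linear":[0,0,0],"twist":0},
  {"grip":0,"linear":[0,0,0],"twist":0},
])

```text
time: 22.0
eef_pos: [0.3935, -0.1069, 0.053]
tool_rot: [3.141, 0.0, 1.432]
force: [-0.2, 0.5, -2.3]
grip_width: 0.155
```

```bash
python3 -c "
from rig import status,ticket
s=status.read_state();print(s['time'],s['eef_pos'],abs(s['dq']).max(),s['grip_width']);print(ticket.job_done())"
```

```text
22.0 [ 0.3934992  -0.10689778  0.053039  ] 0.0027780680480856464 0.15502660627415116
the job is handed in; nothing more can be done
None
```

The gauge went into the dip tube until its collar met the mouth, came right out again, and is now held level over the tile. I handed the job in at 22 s.

- **Pivoting the gauge:** the tool can't tilt, so I gripped the handle and pressed the rod up against the tube's underside, which turned it to the tube's 35° slope. After drawing it out, I levelled it by pressing the rod lightly on the sump's flat top.
- **Collar home:** pushing harder, up to about 29 N, moved it no further. The picture shows the collar on the mouth, and the collar and tip distances measured afterwards agree with where it stopped.
- **Final pose:** the last depth checks put the tip at about (0.416, 0.057, 0.108) m. The tile's middle is at about (0.4165, 0.058, 0.008) m, so the tip is about 10 cm above it. The rod's tilt was within 0.2°, the arm was still and the grip was firm.
- **Other objects:** the last picture shows the other stick, tub, stone, jar and brush looking undisturbed. I didn't measure their positions again.

Three readings disagreed along the way:
- **Reported tool height:** it was about 36 mm lower than where both cameras saw the fingertips, so I used the cameras for heights.
- **Collar stop:** it came about 6 mm earlier than my first estimate. The gauge sat in the grip nearly where I first gripped it, not slid back as I had thought.
- **Top camera:** before insertion it read the rod's tilt and yaw about 2° differently from the side camera, still within the bore's clearance.

I viewed 11 pictures, one over the budget of 10.

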